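Load a tube rack through a sprung gate

TASK

Load the blue tube rack into the analyser: with one fingertip press the orange paddle down and keep it down, so that the red gate stays wide open, and meanwhile push the rack with the other fingertip on its yellow push plate, along the chute and past the gate, until it is fully home against the end stop. Only then let the paddle go, so that the gate shuts behind the tubes, and take the hand away. Do not grip, lift or tip the rack, never let the gate arm and the rack press on each other, and leave everything else standing where it is.

Things in the scene. Friction and masses are not known exactly. Their poses are not given: they have to be found in the camera images.
- lane: Loading lane, fixed: a straight chute on a grey base, reader box at its end. Origin: on the table, under the shut gate arm, on the chute's centre line. +x = travel (to the reader), +y = from chute to orange paddle, z up. Chute floor at z = 10 mm; aluminium walls 36 mm apart inside, 5 mm thick, tops at z = 36 mm, x = -245 to 107 mm; rear end open. White reader box x = 115 to 215, y = -35 to 75, z to 140 mm.
- end_stop (a point): Middle of the end stop's face, at the lane's x = 107 mm, z = 43 mm: a steel plate 46 mm wide, up to z = 76 mm. When home, the rack's nose touches it and the rack's origin is at x = 27 mm in the lane frame; the shut arm then crosses above the neck, clear of the rack.
- rack: Blue tube rack in the chute, 160 x 32 mm, about 0.25 kg. Origin: centre of its underside; +x = nose, along the lane's +x. Tube body x = -12 to 80 mm, 64 mm tall, five caps up to 82 mm; behind it a low neck 20 mm tall, x = -74 to -12 mm; at the tail an upright push plate, x = -80 to -72 mm, 76 mm tall. At the start the nose is 25 to 70 mm before the lane's origin (gate).
- push_plate (a point): Middle of the yellow part of the rack's push plate, on its rear face (the face to push): 80 mm behind the rack's origin, 53 mm above its underside. The yellow part is 46 mm wide and 46 mm tall, above the chute walls.
- gate (a joint): Gate angle in rad: 0 = shut (red arm level across the chute), 1.15 = fully open, at its stop. It grows as the paddle is pressed down; a spring shuts it as soon as the paddle is let go. About 1 N on the middle of the paddle starts it, about 4 N holds it fully open. From 1.0 on, the rack passes clear of the arm.
- gate_arm: Red arm of the gate, one piece with the paddle: 36 mm long, 10 mm thick along the travel, 12 mm tall. Shut, it reaches level from the hinge over the chute (to the lane's -y), 60 to 72 mm above the table, and blocks the tube body; open, it stands up beside the chute. Origin: on the hinge line.
- hinge (a point): Point on the gate's hinge line at the arm: x = 0, y = 34, z = 66 mm in the lane frame. The hinge line is level and parallel to the lane's x axis, an 8 mm steel rod from x = -262 to 14 mm, on a bracket 14 mm wide and 72 mm tall at each end.
- paddle_mid (a point): Middle of the upper face of the orange paddle: a flat plate 225 mm long along the lane (x = -265 to -40 mm), 4 mm thick, 10 to 72 mm out from the hinge line on the +y side. At gate angle q it slopes 0.6 - q rad upwards to its outer edge. A fingertip can slide along it, holding it down, while the other is in the chute behind the push plate: the two places are 55 to 95 mm apart across the lane.
- spare_rack: Bystander: short grey rack of five green-capped tubes, 92 x 32 mm, 82 mm tall, no push plate, standing loose beside the far side of the lane. Origin: centre of its underside.
- tip_box: Bystander: green pipette-tip box 115 x 80 x 55 mm tall, loose beside the lane. Origin: centre of its underside.
- reagent: Bystander: amber glass jar, 48 mm diameter, 100 mm tall, loose beside the lane. Origin: centre of its underside.
- spray: Bystander: white bottle, 54 mm diameter, 160 mm tall. Origin: centre of its underside.
- beaker: Bystander: glass beaker, 70 mm diameter, 90 mm tall. Origin: centre of its underside.
- timer: Bystander: white flat timer 60 x 60 x 20 mm. Origin: centre of its underside.
- control_vial: Bystander: small glass vial with red cap, 28 mm diameter, 50 mm tall. Origin: centre of its underside.
Not all that is in view belongs to the job. There is more than one size of the rack; the one meant has the size given above.

How it is judged:
By the outcome, as a careful person would: the job done as asked, in the order asked, and still so for the second after the job is handed in, with the robot touching nothing.
It also fails if it takes over 48 s, if anything falls off the work surface, if the arm or the gripper's body presses on something with over 40 N, if the wrist force passes 120 N, or if a joint passes its speed limit or range.

ROBOT

A 6-joint arm with a two-finger parallel gripper is mounted at the origin on the work surface. World frame = base frame: x ahead of the robot, y to its left, z up, the work surface at z = 0. Lengths are in m, angles in degrees, forces in N, time in s.
With the tool pointing down it reaches from about 0.35 to 0.875 m from the base axis. Payload 4.2 kg.
Tool frame: the origin (TCP) lies midway between the tips of the shut fingers; the grasp point (between the pads) lies 19 mm behind it; z points along the fingers, y is the line along which they close (so a half turn about z gives the same grasp; the last joint's range is limited). The gripper opens to 87 mm and grips with 3 to 60 N. Pads are 19 mm wide; open, the fingers measure 117 mm over their backs; the gripper's body (75 mm by 190 mm) begins 51 mm behind the grasp point.
Start: joints at [83.285, 22.042, 0.453, 0, -68.411, -14.817], TCP at [0.229, 0.581, 0.223] pointing down, gripper open.
Joint ranges: [-179.83, 179.83], [-69.29, 118.12], [-61.27, 80.66], [-181.25, 117.63], [-171.15, -9.14], [-177.46, 177.46]. Speed limits (degrees/s): [159.86, 159.86, 180, 180, 180, 180].

INTERFACE

Orientations are given as [roll, pitch, yaw] about the fixed x, y, z axes, in that order (R = Rz(yaw) Ry(pitch) Rx(roll)).
In Python, from workcell import env gives the robot as it stands. The module is installed in compiled form; this text tells all that it offers. Calls block until the motion is done:
- env.goto(position, orientation): joint-space move of the TCP to a pose.
- env.move_straight(position, rotation=None, rate=0.15, force_limit=None): straight line of the TCP; rotation=None keeps the orientation; rate is the mean speed in m/s. With force_limit (N) it stops when the force on the tool has changed by that much, and returns True; else False.
- env.set_joints(angles): joint-space move.
- env.gripper_to(opening, grasp_force=None): opening from 0.0 (shut) to 1.0 (fully open); grasp_force is the grip in N (None keeps the last); returns when the fingers have stopped.
- env.dwell(seconds).
- env.inverse_kinematics(position, orientation): joint angles nearest the present ones, or None.
- env.read_state(): the state.
- env.grab_frame(name): name is "side" or "top"; returns a dict with "image" (400x640x3 uint8, blue, green, red), "fx", "fy", "cx", "cy" (pixels), "D" ([k1, k2, p1, p2, k3] as OpenCV has them; the pictures are not rectified), "position" and "orientation" of the camera in the world. Camera axes: x right, y up, looking along -z (the intrinsics and any distortion apply to the point x, -y, -z); pixel columns grow to the right and rows downward; lengths in m; the calibration is good to about 2 mm. A picture is of the moment at which its call begins. There is no depth.
A pose or a line that the arm cannot do raises env.Unreachable and nothing moves.
- env.close_job(): hands the job in; it is judged then, once.
Trained networks look in a picture, given as the dict that the camera call returned (one of the last four; its "shot" number tells which), for a name from the list of things; names that differ only in an ending like _2 or _b are one class to them, and where a whole thing is asked for, a point or a joint stands for the part that bears it (a point fixed in the world has none). Each returns a list of dicts, best first, with "score" (0 to 1); they miss things now and then, are a little off and sometimes report something else, mostly with a low value. They report only what shows in the picture. A call takes as long as a camera call. They do not tell look-alikes from the thing itself.
- env.search_frame(picture, thing): "xyz" ([x, y, z] in m, in world coordinates, good to about 4 mm: the middle of the surface that is visible of it).
- env.trace(picture, thing): "mask" (400x640 bool, what is visible of it).
The state is a dict: "clock": time; "joint_positions": joint angles; "qvel": joint speeds; "joint_torque": joint torques, N m; "position": TCP position; "tool_rot": TCP orientation; "force": force on the tool from outside, world axes, zero at the start; "wrist_torque": the same for the moment, N m; "opening": opening from 0.0 (shut) to 1.0 (fully open); "finger_force": force on a finger pad.
Only numpy, scipy, OpenCV 4.12 (cv2) and the standard library are available. Lean on these libraries where they do the work, as an engineer would, in place of code of your own. Each camera call takes 0.05 s, during which the arm holds its last target. There are 200 camera calls.

## Working session

There is one attempt and no reset: what is moved stays moved. The work goes in short steps, each a Python script; the robot and the scene stay as the last script left them, time stands still between calls to the robot, and variables do not carry over. Pictures are saved under pics/ and viewed, at most 10 in all, crops included, and the job is handed in when it is done.

```bash
mkdir -p pics
python3 - <<'E'
from workcell import env
import cv2
for n in ("top","side"):
    f=env.grab_frame(n); cv2.imwrite(f"pics/{n}0.png",f["image"])
    print(n,f["fx"],f["fy"],f["cx"],f["cy"],f["D"],f["position"],f["orientation"])
    for t in ("rack","push_plate","paddle_mid","gate_arm","hinge","end_stop","lane","spare_rack","tip_box","reagent","spray","beaker","timer","control_vial"):
        try: print(t,[([round(float(v),3) for v in d["xyz"]],round(d["score"],2)) for d in env.search_frame(f,t)])
        except Exception as e: print(t,e)
s=env.read_state();print(s["clock"],s["position"],s["tool_rot"],s["opening"])
E
```

```text
top 498.15310212596034 498.15310212596034 309.5345287423892 197.854262686842 [-0.02734159  0.          0.          0.          0.        ] [ 0.44866338 -0.08032052  1.17158066] [  6.58332732   1.63782408 -90.74848202]
rack [([0.607, -0.029, 0.072], 0.6), ([0.353, -0.113, 0.086], 0.57), ([0.672, -0.279, 0.046], 0.57)]
push_plate [([0.356, -0.111, 0.091], 0.9)]
paddle_mid [([0.551, -0.037, 0.088], 0.87)]
gate_arm [([0.55, -0.037, 0.089], 0.83), ([0.633, -0.392, 0.106], 0.41)]
hinge [([0.579, 0.122, 0.074], 0.85), ([0.696, 0.011, 0.062], 0.31)]
end_stop [([0.577, 0.122, 0.084], 0.81)]
lane [([0.575, 0.127, 0.071], 0.6), ([0.636, -0.392, 0.106], 0.19)]
spare_rack [([0.699, 0.011, 0.062], 0.89)]
tip_box [([0.72, 0.159, 0.059], 0.56)]
reagent [([0.708, -0.095, 0.103], 0.64)]
spray [([0.635, -0.392, 0.105], 0.76)]
beaker [([0.433, -0.42, 0.041], 0.56)]
timer [([0.365, -0.311, 0.02], 0.94)]
control_vial [([0.671, -0.276, 0.048], 0.55)]
side 420.68138765235614 420.68138765235614 317.47614226971734 204.87745002076852 [0.00236637 0.         0.         0.         0.        ] [ 0.16769237 -0.7362
[... 161 characters left out ...]
78], 0.81), ([0.601, -0.044, 0.069], 0.58)]
paddle_mid [([0.547, -0.044, 0.089], 0.96), ([0.602, -0.048, 0.07], 0.44)]
gate_arm [([0.549, -0.047, 0.085], 0.8)]
hinge []
end_stop [([0.561, 0.124, 0.071], 0.88)]
lane [([0.565, 0.123, 0.07], 0.88)]
spare_rack [([0.7, -0.003, 0.052], 0.58)]
tip_box [([0.714, 0.144, 0.056], 0.69)]
reagent [([0.707, -0.109, 0.067], 0.96)]
spray [([0.629, -0.415, 0.099], 0.73)]
beaker [([0.436, -0.401, 0.056], 0.82)]
timer [([0.357, -0.322, 0.019], 0.6), ([0.566, 0.124, 0.068], 0.44)]
control_vial [([0.672, -0.281, 0.04], 0.67), ([0.546, -0.049, 0.083], 0.3)]
1.5 [0.22934031 0.58139082 0.22253442] [ 1.79999725e+02  8.21605772e-04 -2.15308995e+01] 0.9974568220618832
```

View pics/top0.png

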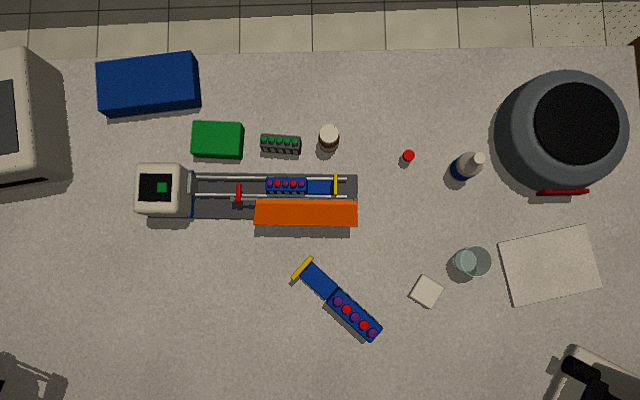

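View pics/side0.png

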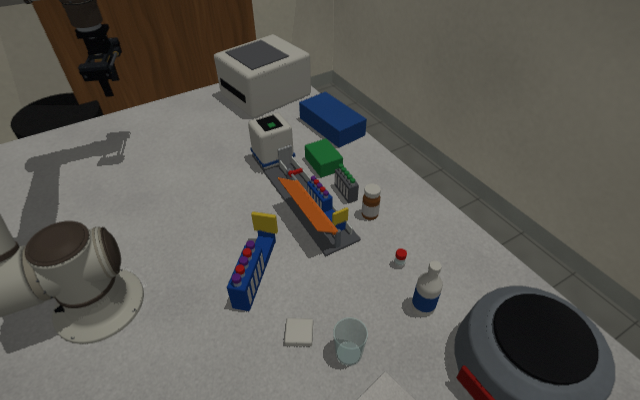

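The target is the rack in the chute, at top (300,185). The look-alike is the longer loose rack at top (340,300), about 240 mm long, so it is ruled out by size. I'll check this in a close crop and fit the lane pose.

Run:
```python
import cv2
a=cv2.imread("pics/top0.png")[150:240,125:365]; a=cv2.resize(a,None,fx=3.3,fy=3.3,interpolation=cv2.INTER_CUBIC)
b=cv2.imread("pics/side0.png")[110:255,240:365]; b=cv2.resize(b,None,fx=4,fy=4,interpolation=cv2.INTER_CUBIC)
cv2.imwrite("pics/topc.png",cv2.convertScaleAbs(a,alpha=1.5)); cv2.imwrite("pics/sidec.png",cv2.convertScaleAbs(b,alpha=1.5))
```

```text
(no output)
```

View pics/topc.png

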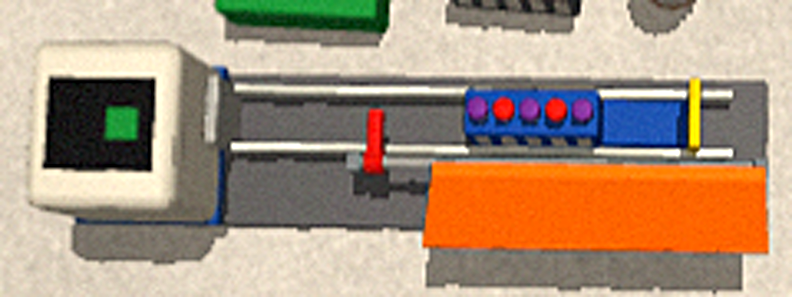

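View pics/sidec.png

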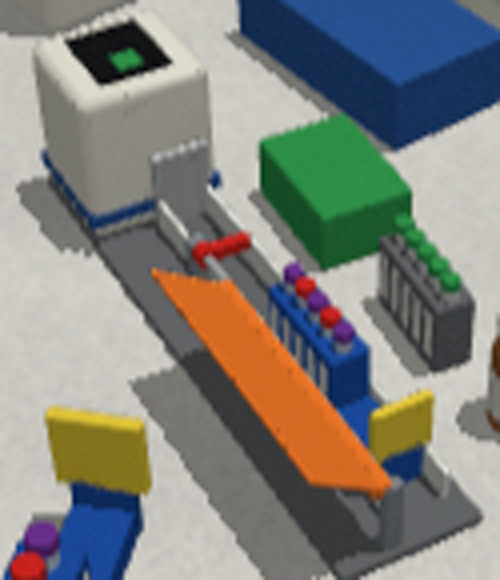

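The crop confirms the choice: a five-cap rack in the chute with its body at crop (465–600,115), the yellow plate at crop (695,113), the red gate arm at (376,140), and paddle corners at (423,247), (769,252), (432,164) and (764,166). Next I'll fit the lane pose and the rack's x position.

```bash
cat > h.py <<'E'
import numpy as np, cv2
from scipy.spatial.transform import Rotation as R
CAM={"top":(498.153,309.5345,197.8543,[-.02734159,0,0,0,0],[.44866338,-.08032052,1.17158066],[6.58332732,1.63782408,-90.74848202]),
"side":(420.6814,317.4761,204.8775,[.00236637,0,0,0,0],[.16769237,-.73623955,.86043503],[45.31025948,.55017421,-31.18438015])}
def proj(c,P):
    f,cx,cy,D,p,o=CAM[c]
    q=R.from_euler("xyz",o,degrees=True).inv().apply(np.atleast_2d(P)-p)*[1,-1,-1]
    return cv2.projectPoints(q,np.zeros(3),np.zeros(3),np.array([[f,0,cx],[0,f,cy],[0,0,1]]),np.array(D,float))[0][:,0]
def l2w(L,P):
    x,y,a=L; P=np.atleast_2d(np.array(P,float)); c,s=np.cos(a),np.sin(a)
    return np.c_[x+c*P[:,0]-s*P[:,1],y+s*P[:,0]+c*P[:,1],P[:,2]]
E
python3 - <<'E'
from h import *
from scipy.optimize import least_squares
o=(.0934-.0011,.1083);i=(.0423-.0011,.0733)
T=np.array([(-.04,*o,423,247),(-.265,*o,769,252),(-.04,*i,432,164),(-.265,*i,764,166),
(-.245,-.023,.036,733,90),(-.245,.023,.036,733,158),(0,-.002,.072,376,110)])
S=np.array([(-.04,*o,152,270),(-.04,*i,228,283),(-.265,*i,390,497),(-.265,*o,310,485),(0,-.002,.066,250,241)])
def res(v):
    L=v[:3]
    a=proj("top",l2w(L,T[:,:3]))-(T[:,3:]/3.3+[125,150]-.35)
    b=proj("side",l2w(L,S[:,:3]))-(S[:,3:]/4+[240,110]-.4)
    xr=v[3]
    c=proj("top",l2w(L,[(xr-.08,-.023,.086),(xr-.08,.023,.086),(xr+.08,0,.074)]))-(np.array([(701,79),(701,147),(465,114)])/3.3+[125,150]-.35)
    d=proj("side",l2w(L,[(xr-.08,-.023,.086),(xr-.08,.023,.086)]))-(np.array([(433,393),(371,414)])/4+[240,110]-.4)
    c[2,1]=0
    return np.r_[a.ravel(),b.ravel(),c.ravel(),d.ravel()]
s=least_squares(res,[.6,.09,np.pi/2,-.13],loss="soft_l1")
print(s.x,np.degrees(s.x[2])); print(np.round(s.fun.reshape(-1,2),1))
np.save("lane.npy",s.x)
E
```

```text
[ 0.61224795  0.10767804  1.53747011 -0.13980352] 88.09054862618441
[[ 0.  -1.1]
 [ 0.3 -0.7]
 [ 0.3  2.1]
 [ 1.   3.2]
 [ 0.9  0.1]
 [ 0.6 -0.7]
 [ 0.2 -0.9]
 [-0.5 -0.7]
 [-2.2 -0.5]
 [-1.8 -2.4]
 [ 0.2 -1.2]
 [-0.7 -0.8]
 [ 0.2 -0.3]
 [-0.1 -0.2]
 [-0.3  0. ]
 [-0.2 -0.1]
 [ 0.   0.9]]
```

```bash
cat >> h.py <<'E'
L=np.load("lane.npy")
def W(x,y,z): return l2w(L[:3],[(x,y,z)])[0]
def lane_of(p):
    a=L[2]; d=np.array(p[:2])-L[:2]; return np.r_[np.cos(a)*d[0]+np.sin(a)*d[1],-np.sin(a)*d[0]+np.cos(a)*d[1],p[2]]
def st(env,m=""):
    s=env.read_state(); f=s["force"]; a=L[2]
    fl=[np.cos(a)*f[0]+np.sin(a)*f[1],-np.sin(a)*f[0]+np.cos(a)*f[1],f[2]]
    print(m,round(s["clock"],2),"lane mm",np.round(lane_of(s["position"])*1e3,1),"F",np.round(fl,1),"op",round(s["opening"],3)); return s
YAW=np.degrees(L[2])
E
python3 - <<'E'
from h import *
from workcell import env
for y in (YAW,YAW-180): print(y,env.inverse_kinematics(W(-.239,.038,.25),[180,0,y]),env.inverse_kinematics(W(-.06,.038,.045),[180,0,y]))
yaw=YAW-180
env.gripper_to(.75)
env.goto(W(-.239,.038,.25),[180,0,yaw]); st(env,"above")
env.move_straight(W(-.239,.038,.145)); st(env,"low")
for n in ("top","side"):
    f=env.grab_frame(n); im=f["image"].copy()
    cv2.imwrite(f"pics/{n}1.png",im)
    P=l2w(L[:3],[(-.239,.0055,.145),(-.239,.0705,.145),(-.22,0,.063)])
    print(n,np.round(proj(n,P),1))
t=cv2.resize(cv2.imread("pics/top1.png")[120:270,240:400],None,fx=2.4,fy=2.4)
s=cv2.resize(cv2.imread("pics/side1.png")[110:260,240:400],None,fx=2.4,fy=2.4)
cv2.imwrite("pics/both1.png",cv2.convertScaleAbs(np.hstack([t,s]),alpha=1.5))
E
```

```text
88.09054862618441 [  3.04274806  16.72525194  -3.40146244   0.         -69.87328562
 175.04780057] [ 21.04582422  27.8683901  -19.1391729    0.         -42.992437
 157.0447244 ]
-91.90945137381559 [  3.04274806  16.72525194  -3.40146244   0.         -69.87328562
  -4.95219943] [ 21.04582422  27.8683901  -19.1391729    0.         -42.992437
 -22.9552756 ]
above 4.97 lane mm [-238.3   37.8  249.9] F [-0.9  0.8 -0.2] op 0.748
low 5.83 lane mm [-239.    37.2  146. ] F [0.7 0.  0.7] op 0.746
top [[347.1 182.3]
 [346.7 213.5]
 [336.9 185.1]]
side [[342.9 199.6]
 [319.8 209. ]
 [339.9 217.1]]
```

View pics/both1.png

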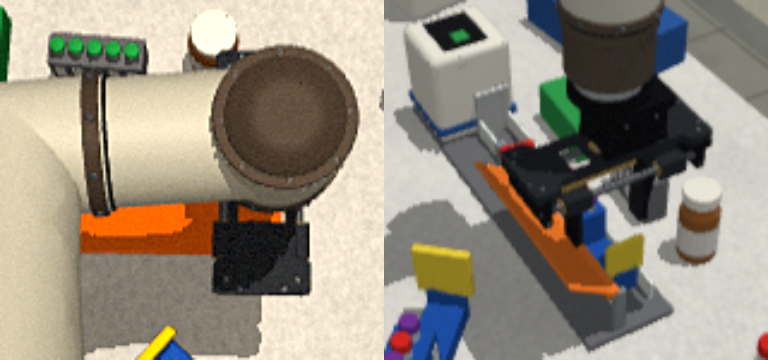

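Both fingers are where I intended: the paddle finger at side (320,210), and the other over the chute behind the plate. I'll press now.

Run:
```python
from h import *
from workcell import env
for z in (.11,.08,.062,.054):
    print(env.move_straight(W(-.239,.038,z),rate=.08,force_limit=14)); s=st(env,f"z{z}")
print(env.move_straight(W(-.239,.038,.040),rate=.02,force_limit=6)); st(env); env.dwell(.2); st(env)
for n in ("side","top"):
    f=env.grab_frame(n); cv2.imwrite(f"pics/{n}2.png",f["image"])
s=cv2.resize(cv2.imread("pics/side2.png")[120:250,250:370],None,fx=4,fy=4,interpolation=cv2.INTER_CUBIC)
cv2.imwrite("pics/s2.png",cv2.convertScaleAbs(s,alpha=1.5))
```

```text
False
z0.11 6.51 lane mm [-239.1   37.8  110.1] F [-0.4  0.6  0.8] op 0.749
False
z0.08 7.03 lane mm [-239.1   37.9   80.1] F [0.6 0.3 1.1] op 0.751
False
z0.062 7.41 lane mm [-239.   38.   62.] F [0.5 0.1 2.1] op 0.751
False
z0.054 7.66 lane mm [-239.    38.3   54. ] F [0.7 1.9 2.8] op 0.75
True
 8.18 lane mm [-239.1   37.    45.6] F [0.9 1.1 7.9] op 0.753
 8.38 lane mm [-239.1   37.1   45.6] F [1.  1.8 6.5] op 0.75
```

View pics/s2.png

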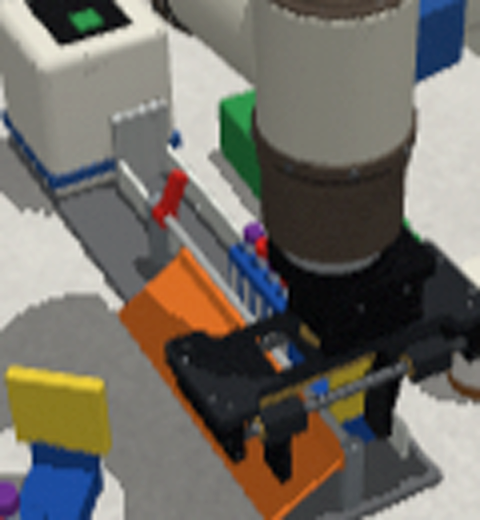

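The gate arm now stands up beside the chute (crop (170,195)). It is at its stop, since z = 45.6 mm matches the q = 1.15 geometry. The chute finger is behind the plate, so I'll push.

Run:
```python
from h import *
from workcell import env
z=.045
for x in (-.225,-.20,-.17,-.14,-.11,-.085,-.072):
    r=env.move_straight(W(x,.0375,z),rate=.04,force_limit=12); s=st(env,f"{x} {r}")
    fz=s["force"][2]
    if r: break
    if fz<5.5: z-=.0005
    elif fz>10: z+=.0005
for n in ("side","top"):
    f=env.grab_frame(n); cv2.imwrite(f"pics/{n}3.png",f["image"])
s=cv2.resize(cv2.imread("pics/side3.png")[100:230,240:370],None,fx=4,fy=4,interpolation=cv2.INTER_CUBIC)
cv2.imwrite("pics/s3.png",cv2.convertScaleAbs(s,alpha=1.5))
```

```text
-0.225 False 8.98 lane mm [-225.1   38.6   44.7] F [-2.1  2.4  5.6] op 0.751
-0.2 False 9.76 lane mm [-200.3   38.7   44.6] F [-2.6  3.1  5.5] op 0.754
-0.17 False 10.66 lane mm [-170.4   38.8   44.6] F [-2.8  2.6  5.7] op 0.751
-0.14 False 11.56 lane mm [-140.5   39.    44.6] F [-3.3  2.8  5.6] op 0.749
-0.11 False 12.46 lane mm [-110.6   39.1   44.5] F [-3.4  3.2  5.9] op 0.75
-0.085 False 13.23 lane mm [-85.6  39.1  44.5] F [-3.5  3.4  6.3] op 0.749
-0.072 False 13.71 lane mm [-72.6  39.2  44.5] F [-3.6  3.2  5.5] op 0.754
```

View pics/s3.png

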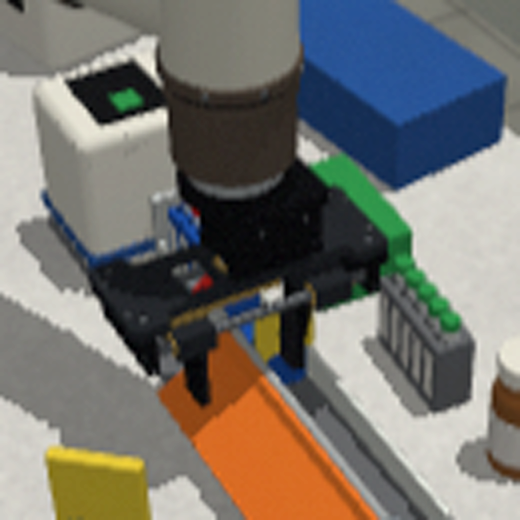

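The rack has passed under the raised arm, with its nose near the stop at crop (170,215) and the finger on the plate at (293,340). Now I'll push it home against the stop, then back off with the paddle still held down.

Run:
```python
from h import *
from workcell import env
r=env.move_straight(W(-.045,.0375,.045),rate=.015,force_limit=9); st(env,f"home {r}"); env.dwell(.3); s=st(env)
x=lane_of(s["position"])[0]
env.move_straight(W(x-.012,.0375,.045),rate=.03); st(env,"back")
f=env.grab_frame("top"); cv2.imwrite("pics/top4.png",f["image"])
f=env.grab_frame("side"); cv2.imwrite("pics/side4.png",f["image"])
s=cv2.resize(cv2.imread("pics/side4.png")[100:230,240:370],None,fx=4,fy=4,interpolation=cv2.INTER_CUBIC)
cv2.imwrite("pics/s4.png",cv2.convertScaleAbs(s,alpha=1.5))
```

```text
home True 14.69 lane mm [-64.   39.7  44.6] F [-0.9 -0.7  2.5] op 0.756
 14.99 lane mm [-64.1  39.9  44.7] F [1.5 0.7 3.9] op 0.75
back 15.53 lane mm [-76.7  38.6  44.7] F [2.1 4.9 4.5] op 0.752
```

View pics/s4.png

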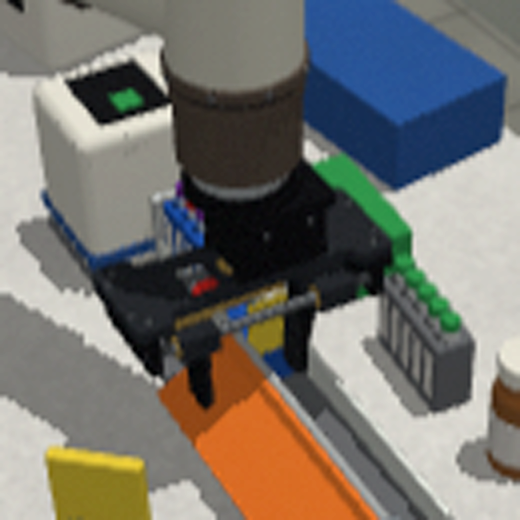

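The push stopped at x = −64.0 mm with a clear force rise, and the nose is at the stop (crop (165,215)). The force relaxed after the stop, though, so I'll re-press in small steps to confirm it is seated.

Run:
```python
from h import *
from workcell import env
env.move_straight(W(-.068,.0375,.045),rate=.03); st(env)
for x in np.arange(-.066,-.055,.001):
    env.move_straight(W(x,.0375,.0445),rate=.01); s=st(env,f"{x:.3f}")
    a=L[2]; f=s["force"]
    if np.cos(a)*f[0]+np.sin(a)*f[1]<-11: break
env.dwell(.3); st(env,"hold")
```

```text
16.05 lane mm [-69.1  38.   45.1] F [-2.8  4.1  5.6] op 0.751
-0.066 16.41 lane mm [-67.8  38.   44.9] F [-4.1  3.8  6.8] op 0.748
-0.065 16.66 lane mm [-66.9  38.   44.9] F [-5.   3.7  7.3] op 0.75
-0.064 16.91 lane mm [-65.9  38.1  44.9] F [-5.4  4.6  6.5] op 0.749
-0.063 17.16 lane mm [-64.9  38.1  44.9] F [-4.8  4.1  6.4] op 0.753
-0.062 17.41 lane mm [-64.1  38.2  44.9] F [-6.1  4.   7.1] op 0.743
-0.061 17.66 lane mm [-64.   38.2  44.9] F [-9.1  3.6  7.3] op 0.75
-0.060 17.91 lane mm [-63.9  38.3  44.9] F [-11.9   2.5   6.8] op 0.751
hold 18.21 lane mm [-63.9  38.4  44.9] F [-12.3   1.7   7.2] op 0.749
```

The stop is hard at −64.0 mm with force building to 12 N, so the rack is seated. I'll back off slowly with the paddle held, then release it.

Run:
```python
from h import *
from workcell import env
env.move_straight(W(-.075,.0375,.0445),rate=.015); st(env,"back")
env.move_straight(W(-.075,.0375,.125),rate=.05); st(env,"up")
env.move_straight(W(-.075,.0375,.26),rate=.12)
s=env.read_state(); q=np.array(s["joint_positions"]); q[0]-=60
env.set_joints(list(q)) if False else env.goto([.35,.42,.3],[180,0,YAW-180]); st(env,"away")
f=env.grab_frame("top"); cv2.imwrite("pics/top5.png",f["image"]); 
print([(d["xyz"],d["score"]) for d in env.search_frame(f,"push_plate")])
g=env.grab_frame("side"); cv2.imwrite("pics/side5.png",g["image"])
xr=.027
P=l2w(L[:3],[(xr-.08,-.023,.086),(xr-.08,.023,.086)])
print("expected plate top edge px",proj("top",P),proj("side",P))
t=cv2.resize(f["image"][140:240,120:365],None,fx=2.4,fy=2.4,interpolation=cv2.INTER_CUBIC)
s=cv2.resize(g["image"][100:250,240:385],None,fx=2.2,fy=2.2,interpolation=cv2.INTER_CUBIC)
c=np.zeros((580,600,3),np.uint8); c[:240,:588]=t; c[245:575,:319]=s
cv2.imwrite("pics/fin.png",cv2.convertScaleAbs(c,alpha=1.5))
```

```text
back 19.36 lane mm [-73.5  37.3  45.3] F [6.7 5.6 8.3] op 0.755
up 21.12 lane mm [-75.1  37.7 124.7] F [ 0.5  0.6 -0.7] op 0.754
away 24.03 lane mm [302.8 271.9 299.9] F [-0.3  0.   0.5] op 0.749
[([0.3531, -0.1102, 0.0896], 0.94), ([0.607, 0.1341, 0.0764], 0.91)]
expected plate top edge px [[261.85931624 172.12827376]
 [261.20569111 192.73513221]] [[316.337405   171.68945473]
 [302.02996113 176.98029569]]
```

View pics/fin.png

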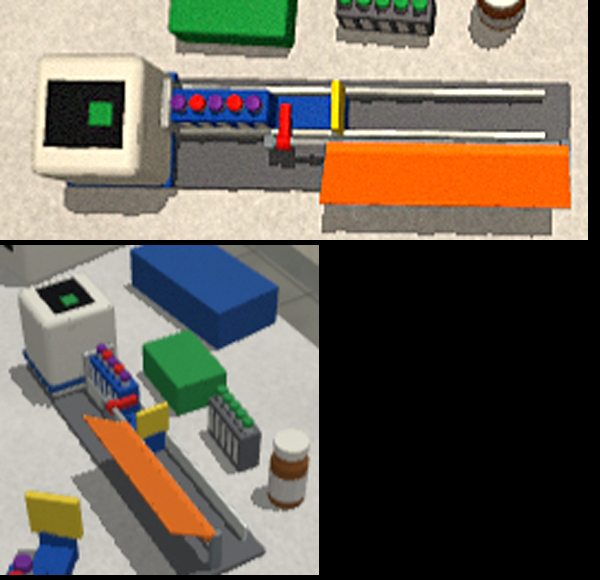

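The gate is shut across the neck, the nose is by the stop at crop (170,105), and the bystanders look undisturbed. I'll check the nose gap numerically before handing in.

Run:
```python
from h import *
a=cv2.imread("pics/top5.png").astype(int); b=cv2.imread("pics/top0.png").astype(int)
for n,im,sl in (("start",b,slice(258,345)),("end",a,slice(186,270))):
    for r in (178,180,183,186):
        row=im[r,sl]; c="".join("Y" if g>90 and R_>110 and B<70 else "R" if R_>1.6*max(g,B,30) else "B" if B>1.4*max(R_,g,20) else "w" if min(B,g,R_)>110 else "." for B,g,R_ in row)
        print(n,r,sl.start,c)
pr=lambda x,y,z:np.round(proj("top",W(x,y,z))[0],1)
print("stop face top",pr(.107,0,.076),"nose top@home",pr(.107,0,.074),"body rear@home",pr(.015,0,.074),"plate rear/front",pr(-.053,0,.086),pr(-.045,0,.086),"arm",pr(-.005,0,.072),pr(.005,0,.072))
x=L[3]; print("start fit: nose",pr(x+.08,0,.074),"body rear",pr(x-.012,0,.074),"plate",pr(x-.08,0,.086),pr(x-.072,0,.086))
```

```text
start 178 258 ........BBBBBBBBBBBBBBBBBBBBBBBBBBBBBBBBBBBBBBBB.wwwwwwwwwwwwwwwwwwwwwwwwww.YYY.wwwwwww
start 180 258 ........B.....BBB.RRRRBBBB...BBBB.RRR.BBBB...BBBB.BBBBBBBBBBBBBBBBBBBBBBBBB.YYY........
start 183 258 ........B......BRRRRRRRBB......BRRRRRRRB......BBBBBBBBBBBBBBBBBBBBBBBBBBBBB.YYY........
start 186 258 ........BBBBBBBBBB.R.BBBBBB.B.BBBBRRRBBBBBB.BBBBBBBBBBBBBBBBBBBBBBBBBBBBBBB.YYY........
end 178 186 ..www.BBBBBBBBBBBBBBBBBBBBBBBBBBBBBBBBBBBBBBBB..........................YYY.........
end 180 186 ..www.B....BB.RRRR.BBB....BBBRRRRRBBBB....BBBBBBB.BBBBBBBBBBBBBBBBBBBBBBYYY...B.....
end 183 186 ..ww........RRRRRRRRB.......RRRRRRR.B......BBBBBBBBRRRRBBBBBBBBBBBBBBBBBYYY...BB....
end 186 186 .www.BBBBBBBBBBBB.BBBBBBBBBBBBB..B.BBBBBB.BBBBBBBBRRRRR.BBBBBBBBBBBBBBBBYYY...B.....
stop face top [191.  181.9] nose top@home [191.3 182.1] body rear@home [231.9 182.7] plate rear/front [261.5 182.4] [257.9 182.3] arm [241. 183.] [236.5 182.9]
start fit: nose [265.2 183.2] body rear [306.4 183.9] plate [337.1 183.6] [333.5 183.6]
```

The end measurement shows the nose at column 191.5 against 191.3 expected, directly on the stop plate, and the yellow plate at 258–261 against 257.9–261.5 expected. The rack is home, so I'll hand in.

```bash
python3 -c "
from workcell import env
print(env.close_job())"
```

```text
the job is handed in; nothing more can be done
None
```

I pushed the blue rack home against the end stop with the gate held open, then let the paddle go so the gate shut behind the tubes, took the hand away and handed the job in at about 24 s; no verdict came back.

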